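# Seat a bearing bracket on its locating pin

### The arm

A 7-joint arm with a two-finger parallel gripper is mounted at the origin on the work surface. World frame = base frame: x ahead of the robot, y to its left, z up, the work surface at z = 0. Lengths are in m, angles in rad, forces in N, time in s.
With the tool pointing down it reaches from about 0.35 to 0.9 m from the base axis. Payload 8.1 kg.
Tool frame: the origin (TCP) lies on the centre line of the jaws, within the pads' length; the fingertips stand 14 mm ahead of it and the grasp point (between the pads) lies 5 mm behind it; z points along the fingers, y is the direction in which the jaws open and shut (so a half turn about z gives the same grasp; the last joint's range is limited). The gripper opens to 92 mm and grips with 3 to 60 N. Pads are 19 mm wide; open, the fingers measure 130 mm over their backs; the gripper's body (75 mm by 190 mm) begins 47 mm behind the grasp point.
Start: joints at [-1.39, 0.434, 0.025, 1.573, -0.012, 1.134, -0.075], TCP at [0.175, 0.6, 0.241] pointing down, gripper open.
Joint ranges: [-2.62, 2.62], [-0.44, 2.09], [-1.27, 1.32], [0.08, 2.57], [-1.32, 4.46], [0.12, 2], [-2.74, 2.74]. Speed limits (rad/s): [2.22, 2.22, 3.01, 3.01, 3.14, 3.14, 3.14].

### API

Orientations are given as a rotation vector (axis times angle).
In Python, from cell import observe, eyes, arm gives the robot as it stands.
- The arm moves only by the tool step_arm, never from a script. Its argument "series" is a list that holds one entry, the list of rows, each a list of 5 numbers: the finger opening in m, from 0 to 0.0918, then the shift along the world's x, y, z in m, then the turn about the world's z in degrees. In form: [[[hand, dx, dy, dz, spin], ...]]. A call has 1 to 20 rows; each row is the pose to reach, as a shift and turn from the pose measured when the call began; what a row does not reach only later rows make up. A row lasts 1/12 s, in which the tool goes at most 41.7 mm and 7.16 degrees, less where a joint would pass 70% of its speed; a pose out of reach is approached as far as the arm can. A call with a gripper value outside its range is refused whole. The fingers move at their own pace and stop on an object; "squeeze" is the grip in N (left out, the last holds). Time passes only in rows, so rows that repeat a pose let the fingers close. It gives the time, the measured TCP pose, the force and the opening at its end, in the units of the state.
- observe(): the state, without advancing time (a new reading comes with each control period).
- eyes.get_image(name): name is "scene" or "top"; returns (picture, depth): 480x640x3 uint8, red, green, blue; 480x640 float32, m along the optical axis (not along the pixel's ray), 0 where there is no reading.
- eyes.camera_params(name): a dict with "intrinsics" (3x3 intrinsics, pixels), "position" and "attitude" of the camera in the world. Camera axes: x right, y down, z forward; pixel columns grow to the right and rows downward; lengths in m; the calibration is good to about 2 mm. A picture is of the moment at which its call begins. camera_params takes no time and is no camera call.
- arm.sign_off(): hands the job in, once; it reports no verdict.
The state is a dict: "clock": time; "joints": joint angles; "dq": joint speeds; "joint_efforts": joint torques, N m; "position": TCP position; "ee_rot": TCP orientation; "force": force on the tool from outside, world axes, zero at the start; "ft_torque": the same for the moment, N m; "width": opening from 0.0 (shut) to 1.0 (fully open).
Only numpy, scipy, OpenCV 4.12 (cv2) and the standard library are available. Lean on these libraries where they do the work, as an engineer would, in place of code of your own. Each camera call takes 0.05 s, during which the arm holds its last target.

### The job

Fit the loose yellow bearing bracket to the aluminium mounting plate, its hole towards the slot: lay its foot against the dark fence and on top of the brass locating pin, with the hole just past the slot's outer end (the end nearer the edge of the plate), then slide it inwards along the fence until the hole drops over the pin. Somebody has set the pin anywhere along that slot, so feel for it and never force the bracket. It must finish with its foot flat on the plate and square along the fence, let go, and the other parts left where they are.

Things in the scene. Friction and masses are not known exactly. Their poses are not given: they have to be found in the camera images.
- bracket: Loose yellow bearing bracket, 0.18 to 0.29 kg. Foot plate 60 (x) x 120 (y) x 6 (z) mm; origin at the centre of the foot's underside, z up. Upright bearing block on the foot, centred at y = +20 mm: 40 (x) x 24 (y) mm, top 50 mm above the underside; grip it across its 24 mm. Through hole, 12.5 mm wide, in the foot at x = 0, y = -42 mm. Starts flat on the green mat.
- bracket_hole (a point): Centre of the bracket's hole, at the foot's underside.
- base: Fixed aluminium mounting plate 190 (x) x 220 (y) x 12 (z) mm; origin at the centre of its underside. A grey-white terminal strip, 26 mm high above the plate, stands behind the fence at x = +57 to +83 mm. With the foot along the fence and the axes of bracket and plate parallel, the bracket's origin is at x = -9.5 mm; its underside is at z = 12 mm when home, 20 mm when level on top of the pin.
- slot_mid (a point): Middle of the black slot, 40 mm long along the plate's y, on the plate's top (plate frame x -9.5, y -42, z 12 mm; its outer end is the -y end). The rigid brass pin stands in it at an unknown place up to 14 mm either way along y; 10 mm thick, 8 mm high, the last 2 mm bevelled. With axes parallel the hole passes over it; the seated bracket's origin is within about 16 mm of y = 0 in the plate frame.
- fence_mid (a point): Middle of the top edge of the guiding face of the dark steel fence (plate frame x +20.5, y 0, z 28 mm). The fence is straight, 190 mm long along the plate's y axis, 14 mm thick, 16 mm high above the plate; the face looks to the plate's -x.
- mat: Fixed green rubber mat 250 (x) x 190 (y) x 4 mm on which the bracket starts; origin at the centre of its underside.
- bush: Loose copper-coloured bush, 28 mm wide, 20 mm high, standing on the mat; leave alone. Origin: centre of underside.
- collar: Loose steel collar, 26 mm wide, 14 mm high, on the mat; leave alone. Origin: centre of underside.
- gear: Loose white plastic gear wheel lying flat, 104 mm wide, 22 mm high at the hub; leave alone. Origin: centre of underside.
- contactor: Loose white and grey contactor block, 50 x 45 x 55 mm; leave alone. Origin: centre of underside.
- screwdriver: Loose screwdriver lying on the bench; leave alone.
- jar: Loose clear jar with a black cap, 60 mm wide, 75 mm high; leave alone. Origin: centre of underside.
Mind the look-alikes: they are no part of the job. Of the things that look like the bracket, the largest one is meant.

How it is judged:
By the outcome, as a careful person would: the job done as asked, in the order asked, and still so for the second after the job is handed in, with the robot touching nothing.
It also fails if it takes over 48 s, if anything falls off the work surface, if the arm or the gripper's body presses on something with over 40 N, if the wrist force passes 120 N, or if a joint passes its speed limit or range.

## Working session

There is one attempt and no reset: what is moved stays moved. The work goes in short steps, Python scripts to look and compute and a tool call to move; the robot and the scene stay as the last step left them, time stands still between calls to the robot, and variables do not carry over. Pictures are saved under pics/ and viewed, and the job is handed in when it is done.

Besides the shell and the picture viewer there is one more tool, called after "Call:" as name(argument=value, ...), one argument or row to a line, values as JSON. step_arm: Moves the arm, as the interface text tells. Its arguments: {"type":"object","properties":{"series":{"type":"array"},"squeeze":{"type":"number"}},"required":["series"]}

```bash
mkdir -p pics; ls
cat > h.py <<'E'
import numpy as np, cv2
from scipy.spatial.transform import Rotation as R
from cell import observe, eyes, arm
def cam(n):
    p=eyes.camera_params(n); K=np.array(p["intrinsics"]); t=np.array(p["position"]); a=np.array(p["attitude"])
    Rm=a if a.shape==(3,3) else R.from_rotvec(a).as_matrix() if a.size==3 else R.from_quat(a).as_matrix()
    return K,t,Rm
def ray(n,uv,z):
    K,t,Rm=cam(n); uv=np.atleast_2d(uv).astype(float)
    d=(Rm@np.linalg.inv(K)@np.c_[uv,np.ones(len(uv))].T).T
    s=(z-t[2])/d[:,2]; return t+d*s[:,None]
def cloud(n,depth):
    K,t,Rm=cam(n); v,u=np.indices(depth.shape)
    d=np.stack([(u-K[0,2])/K[0,0],(v-K[1,2])/K[1,1],np.ones_like(u,float)],-1)*depth[...,None]
    return d@Rm.T+t
def proj(n,P):
    K,t,Rm=cam(n); c=(np.atleast_2d(P)-t)@Rm; q=c@K.T; return q[:,:2]/q[:,2:]
E
python3 - <<'E'
from h import *
for n in("scene","top"):
    p=eyes.camera_params(n); print(n,p)
    im,d=eyes.get_image(n); cv2.imwrite(f"pics/{n}0.png",im[...,::-1]); np.savez(f"{n}0.npz",im=im,d=d)
print(observe())
E
```

```text
pics
scene {'intrinsics': array([[490.45939539,   0.        , 317.58668363],
       [  0.        , 490.45939539, 233.18242691],
       [  0.        ,   0.        ,   1.        ]]), 'position': array([1.03523431, 0.25007368, 0.81078089]), 'attitude': array([-1.38567437, -2.33659464,  0.76772353])}
top {'intrinsics': array([[597.18140811,   0.        , 327.58815587],
       [  0.        , 597.18140811, 241.2494596 ],
       [  0.        ,   0.        ,   1.        ]]), 'position': array([ 0.4171093 , -0.04113068,  1.26618861]), 'attitude': array([-2.13133453,  2.16289547, -0.11881694])}
{'clock': 0.1, 'joints': array([-1.38961669,  0.43512469,  0.02498891,  1.57398682, -0.01160864,
        1.13397814, -0.07510454]), 'dq': array([-0.00120348, -0.00163959,  0.00109258, -0.00325525,  0.00188159,
       -0.00153491,  0.00045341]), 'joint_efforts': array([ 2.68257223e-03, -6.69132757e+01,  9.88155194e-01, -3.15145004e+01,
       -6.04235474e-02,  3.74114478e-02,  4.07876007e-05]), 'position': array([0.17492703, 0.59958254, 0.24004884]), 'ee_rot': array([-4.44397808e-01, -3.10993125e+00,  2.12053961e-03]), 'force': array([-0.07564926,  1.09096126, -1.14516375]), 'ft_torque': array([-0.02678312, -0.04421193, -0.02650613]), 'width': 1.0010739821155683}
```

View pics/top0.png

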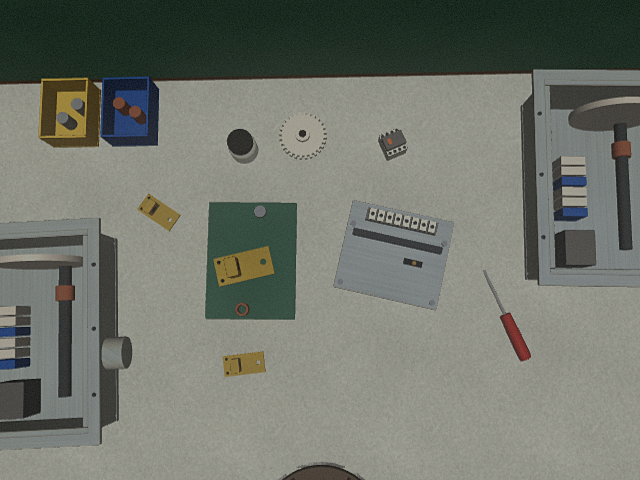

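View pics/scene0.png

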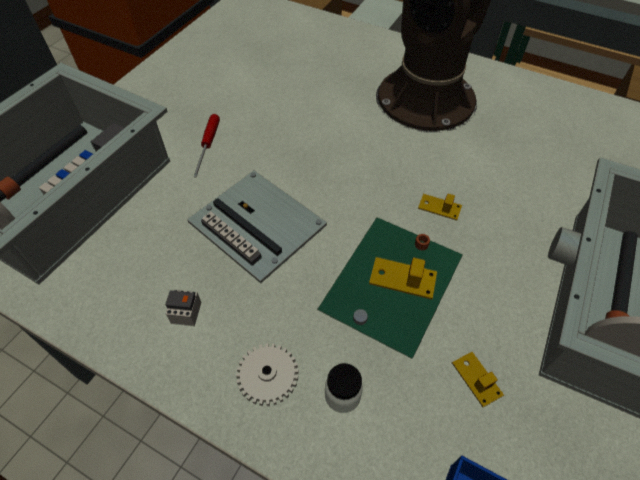

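The candidates, in top-view pixels, are three yellow brackets at (244,266) on the mat, (159,212) and (244,364). The one on the mat is clearly the largest and it starts on the mat, so it fits the description. I'll confirm that in a crop.

Run:
```python
from h import *
z=np.load("top0.npz"); im=z["im"]
a=cv2.resize(im[195:325,200:300],None,fx=4,fy=4,interpolation=cv2.INTER_CUBIC)
b=cv2.resize(im[195:315,330:460],None,fx=3,fy=3,interpolation=cv2.INTER_CUBIC)
b=cv2.copyMakeBorder(b,0,a.shape[0]-b.shape[0],0,0,cv2.BORDER_CONSTANT)
cv2.imwrite("pics/c1.png",np.hstack([a,b])[...,::-1])
z=np.load("scene0.npz"); im=z["im"]
a=cv2.resize(im[210:310,350:470],None,fx=3,fy=3,interpolation=cv2.INTER_CUBIC)
b=cv2.resize(im[165:285,185:330],None,fx=3,fy=3,interpolation=cv2.INTER_CUBIC)
a=cv2.copyMakeBorder(a,0,b.shape[0]-a.shape[0],0,0,cv2.BORDER_CONSTANT)
cv2.imwrite("pics/c2.png",np.hstack([a,b])[...,::-1])
for n in("top","scene"):
    z=np.load(n+"0.npz"); im=z["im"]; hsv=cv2.cvtColor(im,cv2.COLOR_RGB2HSV)
    m=cv2.inRange(hsv,(18,120,50),(32,255,255))
    k,l,st,c=cv2.connectedComponentsWithStats(m)
    P=cloud(n,z["d"])
    for i in range(1,k):
        if st[i,4]>8:
            q=P[l==i]; print(n,st[i],c[i].round(1),q.mean(0).round(3),"z pct",np.percentile(q[:,2],[5,50,95]).round(4))
```

```text
top [  39   77   62   70 3382] [ 69.2 110.7] [0.87  0.534 0.033] z pct [0.0024 0.0325 0.0707]
top [138 194  42  37 646] [158.7 212. ] [0.647 0.339 0.015] z pct [0.0008 0.0053 0.0374]
top [ 214  246   60   41 1506] [243.6 265.9] [0.528 0.156 0.025] z pct [0.0067 0.0112 0.056 ]
top [223 352  42  24 748] [243.8 363.5] [0.326 0.156 0.013] z pct [0.0011 0.0057 0.0378]
scene [296   0  12   5  21] [302.2   1.5] [-0.961 -0.928 -0.44 ] z pct [-0.4463 -0.4401 -0.4348]
scene [308   0  20   9  81] [318.    3.2] [-0.983 -0.853 -0.44 ] z pct [-0.4456 -0.4396 -0.4346]
scene [341  11  11   5  30] [345.4  13.1] [-1.225 -0.819 -0.6  ] z pct [-0.7051 -0.5907 -0.5805]
scene [525  27  21   7  38] [534.8  29.8] [-0.76   0.151 -0.17 ] z pct [-0.1851 -0.1812 -0.0961]
scene [547  33  32  10  55] [562.2  37.3] [-0.736  0.248 -0.157] z pct [-0.186  -0.1804 -0.0975]
scene [579  41  31   9  56] [593.1  45.6] [-0.764  0.352 -0.173] z pct [-0.1865 -0.1819 -0.0948]
scene [610  49  30  10  58] [624.9  53.9] [-0.757  0.455 -0.168] z pct [-0.1856 -0.181  -0.097 ]
scene [492  55   4   4   9] [493.4  56.7] [-1.145 -0.002 -0.555] z pct [-0.5961 -0.591  -0.3944]
scene [516  62 101  32 474] [566.4  77.2] [-1.207  0.332 -0.591] z pct [-0.5975 -0.5893 -0.583 ]
scene [627  65  13  36 189] [634.3  84.8] [-0.919  0.558 -0.363] z pct [-0.3759 -0.3706 -0.3657]
scene [418 194  44  26 694] [440.7 205.6] [0.33  0.16  0.009] z pct [0.0016 0.0045 0.0352]
scene [243 203   5   4  15] [244.7 204.7] [ 0.532 -0.2    0.018] z pct [0.0121 0.0188 0.0214]
scene [ 369  257   68   42 1900] [404.1 276.5] [0.538 0.161 0.023] z pct [0.0068 0.0103 0.0541]
scene [ 452  352   52   55 1258] [477.9 378.4] [0.655 0.344 0.013] z pct [0.0019 0.0047 0.0362]
```

View pics/c1.png

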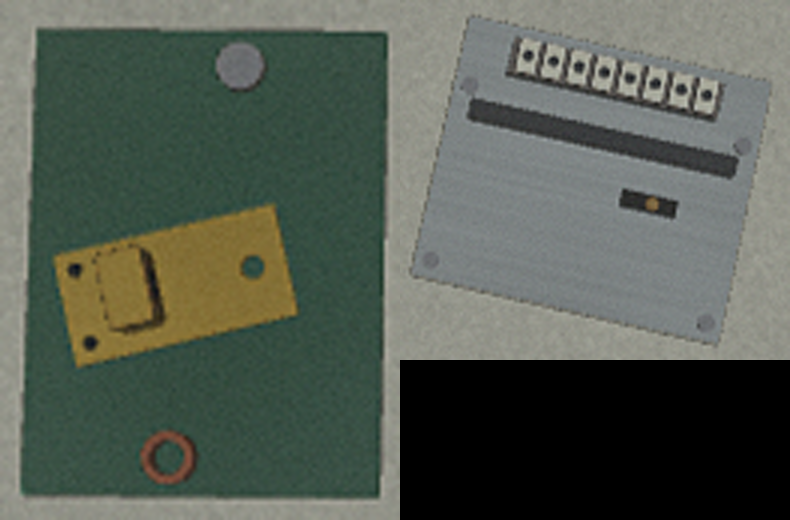

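View pics/c2.png

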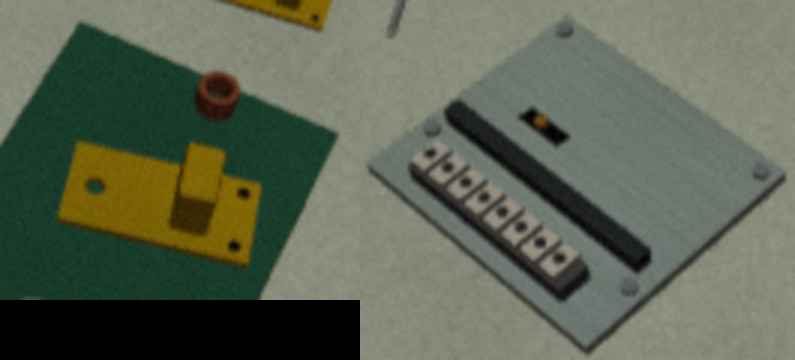

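The crop confirms it: the bracket on the mat is the largest, with its hole on the right, block on the left, bush and collar beside it. The plate has the fence above (+x) and the slot to the right, with the brass pin visible near (412,263). Next I measure both poses.

```bash
cat > meas.py <<'E'
from h import *
def rect(P):  # P Nx2 world -> centre, long-axis dir angle deg, dims
    (c,s,a)=cv2.minAreaRect((P*1000).astype(np.float32)); 
    b=cv2.boxPoints((c,s,a)); e=[b[1]-b[0],b[2]-b[1]]; L=max(e,key=np.linalg.norm)
    an=np.degrees(np.arctan2(L[1],L[0])); return np.array(c).round(1),round(float((an+180)%180),2),sorted(np.round(s,1))
def comp(m,minA,near=None):
    k,l,st,c=cv2.connectedComponentsWithStats(m.astype(np.uint8)); 
    r=[i for i in range(1,k) if st[i,4]>=minA]
    return l,r,st,c
if __name__=="__main__":
  uvs={}
  for n in("top","scene"):
    z=np.load(n+"0.npz"); im=z["im"]; hsv=cv2.cvtColor(im,cv2.COLOR_RGB2HSV); P=cloud(n,z["d"])
    m=cv2.inRange(hsv,(18,110,40),(32,255,255))
    l,r,st,c=comp(m,1400); r=[i for i in r if np.hypot(*(P[l==i].mean(0)[:2]-[.53,.157]))<.05]
    M=(l==r[0]).astype(np.uint8)
    cs,_=cv2.findContours(M,cv2.RETR_CCOMP,cv2.CHAIN_APPROX_NONE)
    big=max(cs,key=cv2.contourArea)[:,0]; 
    print(n,"foot z", np.median(P[(M>0)&(P[...,2]<.03)],0).round(4)[2],"foot rect@.010",rect(ray(n,big,.010)[:,:2]))
    T=(M>0)&(P[...,2]>.048); v,u=np.nonzero(T); print("block top z",np.median(P[T][:,2]).round(4),rect(ray(n,np.c_[u,v],.054)[:,:2]), len(u))
    uvs[n,'bl']=np.array([u.mean(),v.mean()])
    for q in cs:
        if 8<cv2.contourArea(q)<200: 
            mm=cv2.moments(q); uv=[mm['m10']/mm['m00'],mm['m01']/mm['m00']]; print("hole",np.round(uv,1),cv2.contourArea(q),ray(n,uv,.010).round(4))
    # fence
    x,y,w,h=(335,195,125,120) if n=="top" else (185,165,145,120)
    roi=np.zeros(M.shape,bool); roi[y:y+h,x:x+w]=1
    dark=roi&(hsv[...,2]<75)
    l,r,st,c=comp(dark,15)
    for i in r:
        v,u=np.nonzero(l==i); q=P[l==i]
        print("dark",st[i],c[i].round(1),np.median(q,0).round(4),"z28",rect(ray(n,np.c_[u,v],.028)[:,:2]),"z12",rect(ray(n,np.c_[u,v],.012)[:,:2]))
    br=roi&(cv2.inRange(hsv,(8,90,50),(32,255,255))>0)
    l,r,st,c=comp(br,5)
    for i in r: print("brass",st[i],c[i].round(1),"z20",ray(n,c[i],.020).round(4),np.median(P[l==i],0).round(4)); uvs[n,'pin']=c[i]
    # plate outline via depth
    pl=roi&(P[...,2]>.007)&(P[...,2]<.017)
    l,r,st,c=comp(pl,1000)
    for i in r:
        v,u=np.nonzero(l==i); print("plate z",np.median(P[l==i][:,2]).round(4),rect(ray(n,np.c_[u,v],.012)[:,:2]))
  for k in('bl','pin'):
    A=[];b=[]
    for n in("top","scene"):
        K,t,Rm=cam(n); d=Rm@np.linalg.inv(K)@np.r_[uvs[n,k],1]; d/=np.linalg.norm(d); Q=np.eye(3)-np.outer(d,d); A.append(Q); b.append(Q@t)
    X=np.linalg.lstsq(np.vstack(A),np.hstack(b),rcond=None)[0]; print("triang",k,X.round(4))
E
python3 meas.py
```

```text
top foot z 0.0106 foot rect@.010 (array([529.3, 158.3]), 102.54, [np.float64(60.5), np.float64(120.2)])
block top z 0.0544 (array([528.7, 152.4]), 100.48, [np.float64(40.3), np.float64(103.7)]) 235
hole [222.1 280.1] 12.5 [[0.4996 0.2033 0.01  ]]
hole [218.1 262.1] 12.5 [[0.5379 0.2121 0.01  ]]
hole [263.  261.4] 33.0 [[0.538 0.117 0.01 ]]
hole [237.4 265.3] 45.0 [[0.5306 0.1711 0.01  ]]
dark [365 218  70  17 132] [400.3 226.2] [ 0.6054 -0.174   0.0282] z28 (array([ 608.7, -172.2]), 76.78, [np.float64(11.1), np.float64(147.2)]) z12 (array([ 611.2, -173.9]), 76.78, [np.float64(11.2), np.float64(149.1)])
dark [353 228  90  26 639] [397.1 240.6] [ 0.575  -0.1652  0.0287] z28 (array([ 575.7, -165.3]), 76.28, [np.float64(15.1), np.float64(189.2)]) z12 (array([ 577.7, -166.9]), 76.28, [np.float64(15.3), np.float64(191.6)])
dark [403 258  20  10  90] [412.  262.4] [ 0.5311 -0.1946  0.0135] z28 (array([ 529.5, -195.9]), 76.02, [np.float64(11.6), np.float64(38.8)]) z12 (array([ 531. , -197.9]), 76.02, [np.float64(11.7), np.float64(39.3)])
brass [412 261   4   4  16] [413.5 262.5] z20 [[ 0.529
[... 1121 characters left out ...]
.2)])
dark [201 220  61  46 404] [233.2 245.1] [ 0.6335 -0.1505  0.0269] z28 (array([ 623.8, -172. ]), 76.44, [np.float64(29.5), np.float64(155.7)]) z12 (array([ 615.4, -180.6]), 76.44, [np.float64(30.1), np.float64(158.9)])
dark [211 224 115  59 212] [274.8 255.7] [ 0.623  -0.0637  0.0082] z28 (array([617.8, -78.9]), 128.64, [np.float64(111.7), np.float64(227.5)]) z12 (array([609.2, -85.6]), 128.64, [np.float64(114.0), np.float64(232.2)])
brass [243 203   5   5  17] [244.8 204.8] z20 [[ 0.5336 -0.1988  0.02  ]] [ 0.5328 -0.2001  0.0186]
plate z 0.0118 (array([ 553.8, -157.4]), 76.3, [np.float64(190.8), np.float64(222.4)])
triang bl [0.525  0.1777 0.0452]
triang pin [ 0.5307 -0.2005  0.0159]
```

Call:
step_arm(
  series=[
    [[0.06,0.12,-0.14,0,10],[0.06,0.35,-0.4215,-0.06,28.8],[0.06,0.35,-0.4215,-0.06,28.8],[0.06,0.35,-0.4215,-0.06,28.8],[0.06,0.35,-0.4215,-0.06,28.8],[0.06,0.35,-0.4215,-0.06,28.8],[0.06,0.35,-0.4215,-0.06,28.8],[0.06,0.35,-0.4215,-0.06,28.8],[0.06,0.35,-0.4215,-0.06,28.8],[0.06,0.35,-0.4215,-0.06,28.8],[0.06,0.35,-0.4215,-0.06,28.8],[0.06,0.35,-0.4215,-0.06,28.8],[0.06,0.35,-0.4215,-0.06,28.8],[0.06,0.35,-0.4215,-0.06,28.8],[0.06,0.35,-0.4215,-0.06,28.8],[0.06,0.35,-0.4215,-0.06,28.8],[0.06,0.35,-0.4215,-0.06,28.8],[0.06,0.35,-0.4215,-0.06,28.8]],
  ],
  squeeze=30,
)

```text
clock: 1.6
position: [0.5239, 0.1799, 0.1801]
ee_rot: [0.347, -3.122, 0.001]
force: [0.4, -0.9, -0.7]
width: 0.655
```

```bash
cat > look.py <<'E'
from h import *
import sys
tag=sys.argv[1]; z=float(sys.argv[2]) if len(sys.argv)>2 else None
o=observe(); print({k:np.round(o[k],4) for k in("clock","position","ee_rot","force","ft_torque","width")})
a=R.from_rotvec(o["ee_rot"]).as_matrix(); print("tool y ang",np.degrees(np.arctan2(a[1,1],a[0,1])), "tool z",a[:,2].round(4))
for n in("top","scene"):
    im,d=eyes.get_image(n); np.savez(f"{n}{tag}.npz",im=im,d=d)
    c=proj(n,o["position"])[0].astype(int); x=np.clip(c[0]-66,0,640-133); y=np.clip(c[1]-75,0,480-150)
    s=cv2.resize(im[y:y+150,x:x+133],None,fx=3,fy=3,interpolation=cv2.INTER_CUBIC)
    if n=="top": A=s
cv2.imwrite(f"pics/{tag}.png",np.hstack([A,s])[...,::-1])
E
python3 look.py a
```

```text
{'clock': np.float64(1.6), 'position': array([0.5239, 0.1799, 0.1801]), 'ee_rot': array([ 3.4730e-01, -3.1223e+00,  1.0000e-03]), 'force': array([ 0.3506, -0.9443, -0.7179]), 'ft_torque': array([0.0502, 0.0252, 0.0087]), 'width': np.float64(0.6547)}
tool y ang 102.69337092088011 tool z [-0.e+00 -6.e-04 -1.e+00]
```

View pics/a.png

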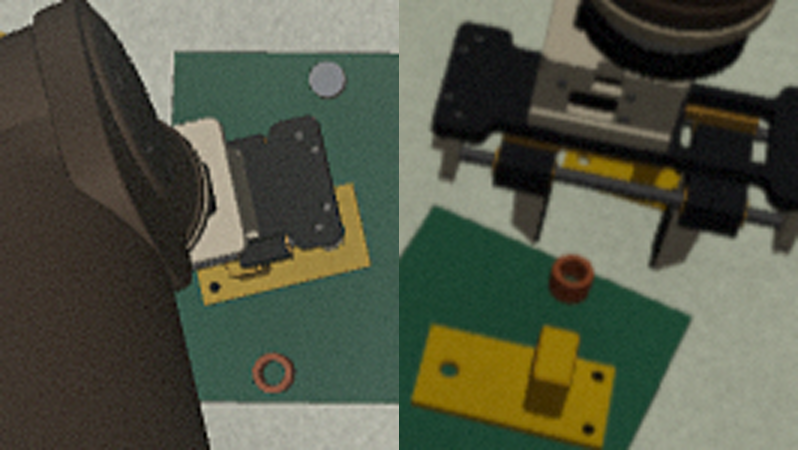

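The gripper hangs over the bracket with the jaws along its long axis. Descending.

Call:
step_arm(
  series=[
    [[0.06,0.0012,-0.002,-0.035,0],[0.06,0.0012,-0.002,-0.07,0],[0.06,0.0012,-0.002,-0.1,0],[0.06,0.0012,-0.002,-0.125,0],[0.06,0.0012,-0.002,-0.14,0],[0.06,0.0012,-0.002,-0.145,0],[0.06,0.0012,-0.002,-0.145,0],[0.06,0.0012,-0.002,-0.145,0]],
  ],
)

```text
clock: 2.37
position: [0.5257, 0.1782, 0.0359]
ee_rot: [-0.348, 3.121, -0.001]
force: [0.8, 0.8, -0.9]
width: 0.653
```

```bash
python3 look.py b
```

```text
{'clock': np.float64(2.3667), 'position': array([0.5257, 0.1782, 0.0359]), 'ee_rot': array([-3.4790e-01,  3.1213e+00, -8.0000e-04]), 'force': array([ 0.7536,  0.8413, -0.865 ]), 'ft_torque': array([ 0.0043, -0.0199, -0.0302]), 'width': np.float64(0.6528)}
tool y ang 102.71970986989916 tool z [ 1.e-03 -4.e-04 -1.e+00]
```

View pics/b.png

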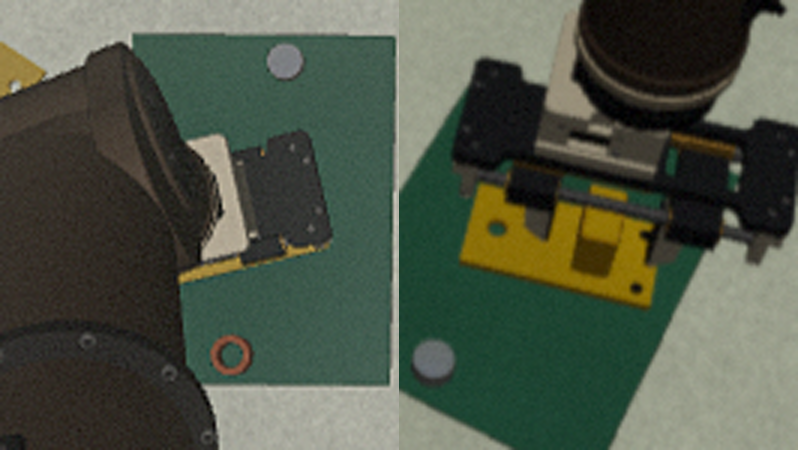

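The jaws straddle the block, so I close and lift slightly.

Call:
step_arm(
  series=[
    [[0.02,0,0,0,0],[0.02,0,0,0,0],[0.02,0,0,0,0],[0.02,0,0,0,0],[0.02,0,0,0,0],[0.02,0,0,0,0],[0.02,0,0,0,0],[0.02,0,0,0,0]],
  ],
  squeeze=40,
)

```text
clock: 3.13
position: [0.5262, 0.1781, 0.0366]
ee_rot: [-0.347, 3.12, -0.0]
force: [0.1, -1.3, 2.0]
width: 0.262
```

Call:
step_arm(
  series=[
    [[0.02,0,0,0.01,0],[0.02,0,0,0.03,0],[0.02,0,0,0.06,0],[0.02,0,0,0.09,0],[0.02,0,0,0.11,0],[0.02,0,0,0.12,0],[0.02,0,0,0.12,0]],
  ],
)

```text
clock: 3.72
position: [0.5273, 0.1785, 0.159]
ee_rot: [-0.346, 3.116, 0.002]
force: [-0.3, 0.5, -2.4]
width: 0.261
```

```bash
python3 look.py c
```

```text
{'clock': np.float64(3.7167), 'position': array([0.5273, 0.1785, 0.159 ]), 'ee_rot': array([-3.4650e-01,  3.1162e+00,  1.8000e-03]), 'force': array([-0.2752,  0.4533, -2.4156]), 'ft_torque': array([ 0.0823, -0.0401,  0.0292]), 'width': np.float64(0.2612)}
tool y ang 102.68932646451152 tool z [ 0.006   0.0018 -1.    ]
```

View pics/c.png

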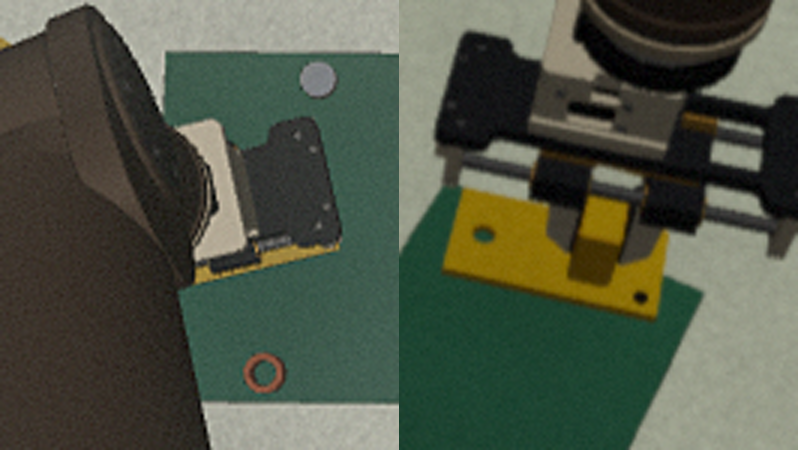

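Call:
step_arm(
  series=[
    [[0.02,0.001,-0.02,0,-2],[0.02,0.002,-0.06,0,-5],[0.02,0.003,-0.1,0,-8],[0.02,0.004,-0.14,0,-11],[0.02,0.005,-0.18,0,-14],[0.02,0.006,-0.215,0,-17],[0.02,0.007,-0.25,0,-20],[0.02,0.008,-0.28,-0.01,-22],[0.02,0.009,-0.305,-0.02,-24],[0.02,0.0096,-0.325,-0.03,-25.5],[0.02,0.0096,-0.335,-0.04,-26.4],[0.02,0.0096,-0.3376,-0.05,-26.4],[0.02,0.0096,-0.3376,-0.05,-26.4],[0.02,0.0096,-0.3376,-0.05,-26.4],[0.02,0.0096,-0.3376,-0.05,-26.4],[0.02,0.0096,-0.3376,-0.05,-26.4]],
  ],
)

```text
clock: 5.15
position: [0.5359, -0.1582, 0.1064]
ee_rot: [0.371, 3.117, -0.0]
force: [-0.5, 0.2, -3.4]
width: 0.261
```

```bash
python3 look.py d
```

```text
{'clock': np.float64(5.15), 'position': array([ 0.5359, -0.1582,  0.1064]), 'ee_rot': array([ 3.7070e-01,  3.1174e+00, -1.0000e-04]), 'force': array([-0.4629,  0.1575, -3.3995]), 'ft_torque': array([ 0.024 , -0.0053,  0.0077]), 'width': np.float64(0.2608)}
tool y ang 76.43631437895428 tool z [ 2.2e-03 -4.0e-04 -1.0e+00]
```

View pics/d.png

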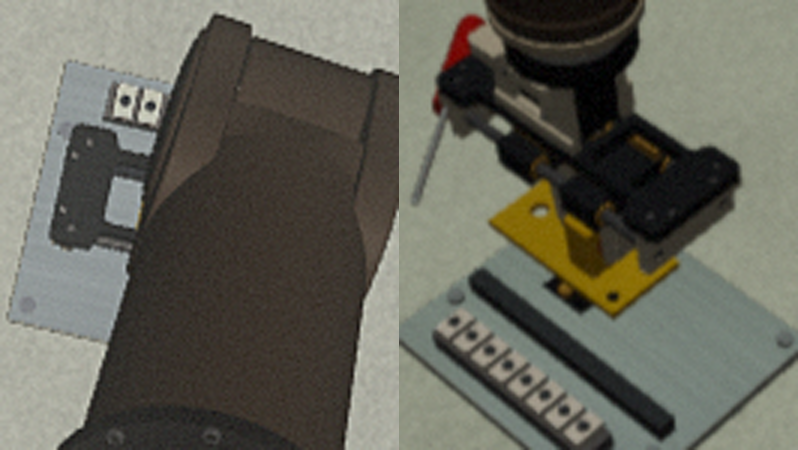

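```bash
cat > held.py <<'E'
from meas import *
import sys
tag=sys.argv[1]; zt=float(sys.argv[2]); off=np.array([.5502,-.1593]); yaw=np.radians(-13.75)
ex=np.array([np.cos(yaw),np.sin(yaw)]); ey=np.array([-ex[1],ex[0]])
z=np.load(f"scene{tag}.npz"); im=z["im"]; hsv=cv2.cvtColor(im,cv2.COLOR_RGB2HSV); P=cloud("scene",z["d"])
m=cv2.inRange(hsv,(18,110,40),(32,255,255))>0
m&=(abs(P[...,0]-.54)<.09)&(abs(P[...,1]+.165)<.1)
print("foot-top z (depth)",np.median(P[m&(abs(P[...,2]-zt)<.006)][:,2]).round(4))
l,r,st,c=comp(m,200); i=max(r,key=lambda i:st[i,4]); M=(l==i).astype(np.uint8)
cs,_=cv2.findContours(M,cv2.RETR_CCOMP,cv2.CHAIN_APPROX_NONE)
for q in cs:
    if 8<cv2.contourArea(q)<60:
        mm=cv2.moments(q); uv=[mm['m10']/mm['m00'],mm['m01']/mm['m00']]; X=ray("scene",uv,zt)[0,:2]; print("hole px",np.round(uv,1),cv2.contourArea(q),"plate xy mm",((X-off)@np.c_[ex,ey]*1000).round(1))
# fence-side top edge: in plate frame, for each y, max x of foot-top pixels
v,u=np.nonzero(M); X=(ray("scene",np.c_[u,v],zt)[:,:2]-off)@np.c_[ex,ey]*1000
tops=abs(P[v,u,2]-zt)<.004; X=X[tops]
pts=[]
for y in np.arange(-80,40,3.):
    s=X[(X[:,1]>=y)&(X[:,1]<y+3)]
    if len(s)>5: pts.append([y+1.5,s[:,0].max()])
pts=np.array(pts); p=np.polyfit(pts[:,0],pts[:,1],1); k=abs(np.polyval(p,pts[:,0])-pts[:,1])<1.5; p=np.polyfit(*pts[k].T,1)
print("edge plate x at y=-40,0",np.polyval(p,[-40,0]).round(1),"rel yaw deg",np.degrees(-np.arctan(p[0])).round(2),"y range",X[:,1].min().round(1),X[:,1].max().round(1))
E
python3 held.py d 0.0798
```

```text
foot-top z (depth) 0.0795
hole px [260.8 207.4] 8.5 plate xy mm [ 5.5 27.1]
hole px [236.4 179.2] 18.0 plate xy mm [-12.1 -62.2]
edge plate x at y=-40,0 [17.2 17.2] rel yaw deg 0.06 y range -81.9 40.0
```

Call:
step_arm(
  series=[
    [[0.02,-0.0007,-0.003,-0.01,-0.1],[0.02,-0.0007,-0.003,-0.025,-0.1],[0.02,-0.0007,-0.003,-0.04,-0.1],[0.02,-0.0007,-0.003,-0.048,-0.1],[0.02,-0.0007,-0.003,-0.05,-0.1],[0.02,-0.0007,-0.003,-0.05,-0.1],[0.02,-0.0007,-0.003,-0.05,-0.1],[0.02,-0.0007,-0.003,-0.05,-0.1]],
  ],
)

```text
clock: 5.92
position: [0.5357, -0.1619, 0.0572]
ee_rot: [0.374, 3.115, -0.001]
force: [0.7, 0.0, -1.7]
width: 0.262
```

```bash
python3 look.py e; python3 held.py e 0.0298
```

```text
{'clock': np.float64(5.9167), 'position': array([ 0.5357, -0.1619,  0.0572]), 'ee_rot': array([ 3.7440e-01,  3.1154e+00, -7.0000e-04]), 'force': array([ 0.6737,  0.037 , -1.7277]), 'ft_torque': array([ 0.0335, -0.0263, -0.0178]), 'width': np.float64(0.2619)}
tool y ang 76.29295846630913 tool z [ 3.7e-03 -9.0e-04 -1.0e+00]
foot-top z (depth) 0.0302
hole px [238.7 194.1] 16.5 plate xy mm [-13.2 -66.5]
edge plate x at y=-40,0 [16.9 16.9] rel yaw deg 0.02 y range -85.5 36.5
```

View pics/e.png

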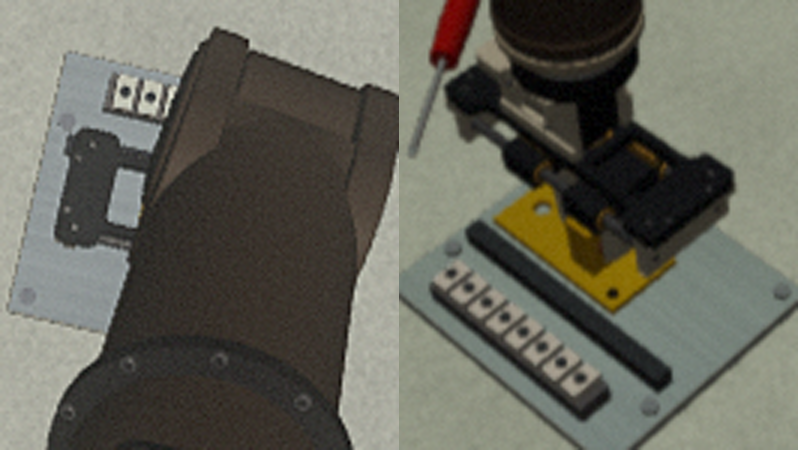

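The bracket hangs parallel to the fence, about 4 mm short of it, with the hole past the slot. I lower it gently onto the pin.

Call:
step_arm(
  series=[
    [[0.02,0,0,-0.001,0],[0.02,0,0,-0.002,0],[0.02,0,0,-0.003,0],[0.02,0,0,-0.004,0],[0.02,0,0,-0.004,0],[0.02,0,0,-0.004,0]],
  ],
)

```text
clock: 6.52
position: [0.5355, -0.1618, 0.0531]
ee_rot: [0.374, 3.116, -0.001]
force: [0.4, -0.3, -2.1]
width: 0.262
```

Call:
step_arm(
  series=[
    [[0.02,0,0,-0.0005,0],[0.02,0,0,-0.001,0],[0.02,0,0,-0.001,0],[0.02,0,0,-0.001,0]],
  ],
)

```text
clock: 6.85
position: [0.5357, -0.1618, 0.0524]
ee_rot: [0.374, 3.115, -0.001]
force: [-2.2, 1.4, 4.0]
width: 0.257
```

Contact on the pin at the expected height. Now across to the fence.

Call:
step_arm(
  series=[
    [[0.02,0.001,-0.0002,0,0],[0.02,0.0019,-0.0005,0,0],[0.02,0.0029,-0.0007,0,0],[0.02,0.0029,-0.0007,0,0],[0.02,0.0029,-0.0007,0,0]],
  ],
)

```text
clock: 7.27
position: [0.5382, -0.1626, 0.0524]
ee_rot: [0.375, 3.116, -0.0]
force: [-4.0, 1.7, 5.0]
width: 0.259
```

Call:
step_arm(
  series=[
    [[0.02,0.0007,-0.0002,0,0],[0.02,0.0014,-0.0003,0,0],[0.02,0.0014,-0.0003,0,0],[0.02,0.0014,-0.0003,0,0]],
  ],
)

```text
clock: 7.6
position: [0.5391, -0.1628, 0.0524]
ee_rot: [0.375, 3.117, -0.0]
force: [-3.2, 1.2, 6.0]
width: 0.258
```

Call:
step_arm(
  series=[
    [[0.02,0.0007,-0.0002,0,0],[0.02,0.0014,-0.0003,0,0],[0.02,0.0014,-0.0003,0,0],[0.02,0.0014,-0.0003,0,0]],
  ],
)

```text
clock: 7.93
position: [0.54, -0.1631, 0.0524]
ee_rot: [0.376, 3.118, 0.0]
force: [-4.5, 0.8, 5.9]
width: 0.259
```

```bash
python3 look.py f; python3 held.py f 0.026
```

```text
{'clock': np.float64(7.9333), 'position': array([ 0.54  , -0.1631,  0.0524]), 'ee_rot': array([3.7590e-01, 3.1181e+00, 1.0000e-04]), 'force': array([-4.5485,  0.7552,  5.9011]), 'ft_torque': array([ 0.0081,  1.0876, -0.1248]), 'width': np.float64(0.2594)}
tool y ang 76.25174298572422 tool z [ 9.e-04 -1.e-04 -1.e+00]
foot-top z (depth) 0.0255
hole px [237.2 196.9] 17.5 plate xy mm [ -7.8 -65.9]
edge plate x at y=-40,0 [21.5 21.6] rel yaw deg -0.07 y range -85.2 36.8
```

View pics/f.png

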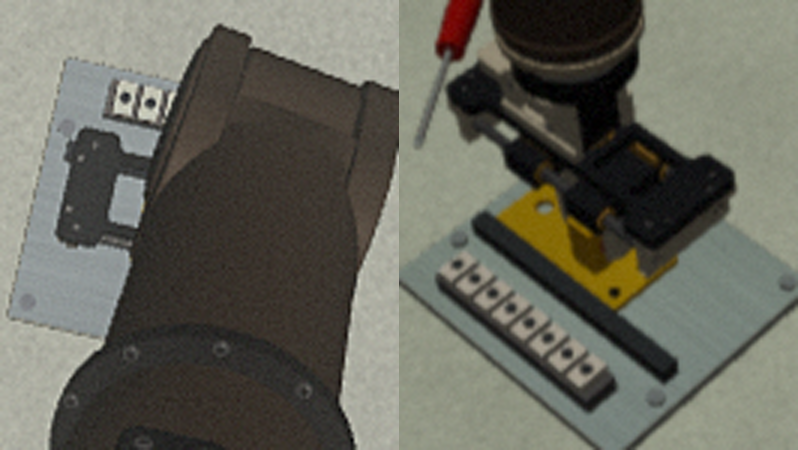

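Call:
step_arm(
  series=[
    [[0.02,0.0007,-0.0002,0,0],[0.02,0.0014,-0.0003,0,0],[0.02,0.0014,-0.0003,0,0],[0.02,0.0014,-0.0003,0,0]],
  ],
)

```text
clock: 8.37
position: [0.5407, -0.1633, 0.0523]
ee_rot: [-0.376, -3.118, -0.0]
force: [-5.3, 1.8, 6.7]
width: 0.258
```

Call:
step_arm(
  series=[
    [[0.02,0.0007,-0.0002,0,0],[0.02,0.0016,-0.0004,0,0],[0.02,0.002,-0.0005,0,0],[0.02,0.002,-0.0005,0,0]],
  ],
)

```text
clock: 8.7
position: [0.5408, -0.1634, 0.0522]
ee_rot: [-0.375, -3.115, -0.001]
force: [-9.0, 2.6, 10.5]
width: 0.257
```

The bracket is stopped by the fence, on the pin. Sliding inward with a light bias towards the fence and down.

Call:
step_arm(
  series=[
    [[0.02,0.001,0.0008,-0.0003,0],[0.02,0.0013,0.0018,-0.0003,0],[0.02,0.0015,0.0028,-0.0003,0],[0.02,0.0018,0.0038,-0.0003,0],[0.02,0.002,0.0048,-0.0003,0],[0.02,0.0023,0.0058,-0.0003,0],[0.02,0.0023,0.0058,-0.0003,0]],
  ],
)

```text
clock: 9.28
position: [0.5416, -0.1604, 0.0521]
ee_rot: [-0.378, -3.113, 0.003]
force: [-7.9, -6.5, 8.3]
width: 0.257
```

```bash
python3 look.py g; python3 held.py g 0.026
```

```text
{'clock': np.float64(9.2833), 'position': array([ 0.5416, -0.1604,  0.0521]), 'ee_rot': array([-0.3783, -3.1127,  0.0034]), 'force': array([-7.8744, -6.4956,  8.2849]), 'ft_torque': array([-2.0234,  2.0087,  0.0853]), 'width': np.float64(0.2573)}
tool y ang 76.14298508456169 tool z [-0.0062 -0.0014 -1.    ]
foot-top z (depth) 0.0253
hole px [237.8 197.8] 21.5 plate xy mm [ -7.1 -63. ]
edge plate x at y=-40,0 [21.6 21.6] rel yaw deg -0.06 y range -82.6 39.9
```

Call:
step_arm(
  series=[
    [[0.02,0.0009,0.0018,0,0],[0.02,0.0012,0.0028,0,0],[0.02,0.0014,0.0038,0,0],[0.02,0.0016,0.0048,0,0],[0.02,0.0019,0.0058,0,0],[0.02,0.0021,0.0068,0,0],[0.02,0.0024,0.0077,0,0],[0.02,0.0024,0.0077,0,0]],
  ],
)

```text
clock: 10.05
position: [0.5429, -0.1548, 0.052]
ee_rot: [-0.38, -3.111, 0.007]
force: [-5.7, -4.7, 4.8]
width: 0.259
```

Call:
step_arm(
  series=[
    [[0.02,0.0008,0.0019,-0.0004,0],[0.02,0.001,0.0029,-0.0004,0],[0.02,0.0012,0.0038,-0.0004,0],[0.02,0.0015,0.0048,-0.0004,0],[0.02,0.0017,0.0058,-0.0004,0],[0.02,0.0019,0.0068,-0.0004,0],[0.02,0.0022,0.0077,-0.0004,0],[0.02,0.0022,0.0077,-0.0004,0]],
  ],
)

```text
clock: 10.72
position: [0.5442, -0.1494, 0.0518]
ee_rot: [-0.382, -3.11, 0.011]
force: [-6.0, -5.6, 6.9]
width: 0.261
```

```bash
python3 look.py i; python3 held.py i 0.026
```

```text
{'clock': np.float64(10.7167), 'position': array([ 0.5442, -0.1494,  0.0518]), 'ee_rot': array([-0.3824, -3.11  ,  0.0108]), 'force': array([-6.0005, -5.586 ,  6.8544]), 'ft_torque': array([-1.7663,  1.5789,  0.0554]), 'width': np.float64(0.2606)}
tool y ang 75.98228080639458 tool z [-0.0089 -0.0058 -0.9999]
foot-top z (depth) 0.0251
hole px [241.7 200.1] 16.5 plate xy mm [ -8.2 -52.4]
edge plate x at y=-40,0 [21.5 21.6] rel yaw deg -0.14 y range -71.1 50.8
```

View pics/i.png

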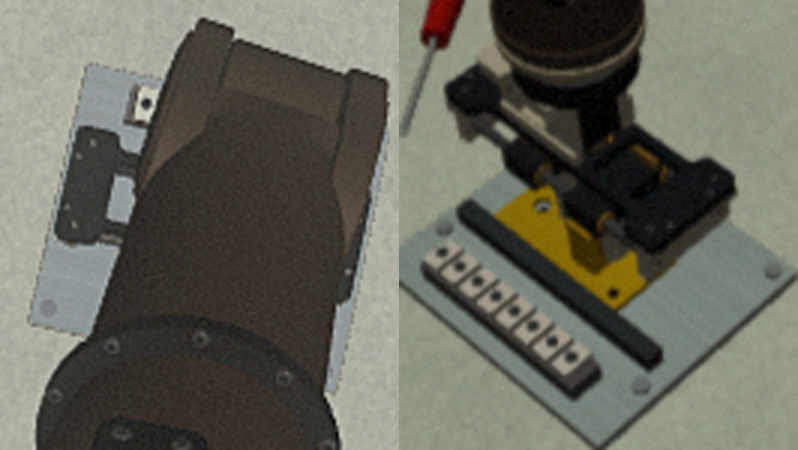

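Call:
step_arm(
  series=[
    [[0.02,0.0008,0.0019,-0.0006,0.2],[0.02,0.001,0.0029,-0.0006,0.2],[0.02,0.0012,0.0038,-0.0006,0.2],[0.02,0.0015,0.0048,-0.0006,0.2],[0.02,0.0017,0.0058,-0.0006,0.2],[0.02,0.0019,0.0068,-0.0006,0.2],[0.02,0.0019,0.0068,-0.0006,0.2]],
  ],
)

```text
clock: 11.4
position: [0.5452, -0.145, 0.0514]
ee_rot: [-0.379, -3.11, 0.015]
force: [-5.5, -5.5, 6.3]
width: 0.258
```

```bash
python3 look.py j; python3 held.py j 0.026
```

```text
{'clock': np.float64(11.4), 'position': array([ 0.5452, -0.145 ,  0.0514]), 'ee_rot': array([-0.3794, -3.1097,  0.0147]), 'force': array([-5.5432, -5.4616,  6.2783]), 'ft_torque': array([-1.8677,  1.4285,  0.0031]), 'width': np.float64(0.2585)}
tool y ang 76.08975447719939 tool z [-0.0098 -0.0083 -0.9999]
foot-top z (depth) 0.0248
hole px [243.5 201.4] 14.0 plate xy mm [ -8.5 -46.9]
edge plate x at y=-40,0 [21.6 21.6] rel yaw deg 0.09 y range -66.5 55.9
```

View pics/j.png

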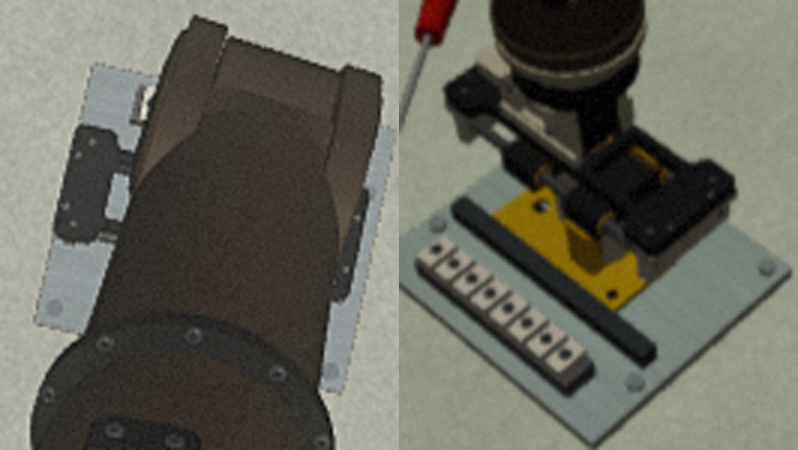

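Call:
step_arm(
  series=[
    [[0.02,0.0007,0.0018,-0.0008,0.1],[0.02,0.0009,0.0028,-0.0008,0.1],[0.02,0.001,0.0033,-0.0008,0.1],[0.02,0.0011,0.0038,-0.0008,0.1],[0.02,0.0012,0.0043,-0.0008,0.1]],
  ],
)

```text
clock: 11.92
position: [0.5456, -0.1437, 0.0509]
ee_rot: [-0.38, -3.109, 0.02]
force: [-5.4, -5.8, 7.0]
width: 0.259
```

Call:
step_arm(
  series=[
    [[0.02,0.0007,0.0018,-0.0008,0.1],[0.02,0.0008,0.0023,-0.0008,0.1],[0.02,0.0009,0.0028,-0.0008,0.1],[0.02,0.001,0.0033,-0.0008,0.1],[0.02,0.0011,0.0037,-0.0008,0.1]],
  ],
)

```text
clock: 12.33
position: [0.5465, -0.1401, 0.0498]
ee_rot: [-0.377, -3.109, 0.02]
force: [-0.7, -0.6, -2.3]
width: 0.262
```

```bash
python3 look.py k; python3 held.py k 0.025
```

```text
{'clock': np.float64(12.3333), 'position': array([ 0.5465, -0.1401,  0.0498]), 'ee_rot': array([-0.3773, -3.1091,  0.0197]), 'force': array([-0.7425, -0.5804, -2.3383]), 'ft_torque': array([-0.0306,  0.362 ,  0.0239]), 'width': np.float64(0.2622)}
tool y ang 76.16566478752159 tool z [-0.0111 -0.0113 -0.9999]
foot-top z (depth) 0.023
edge plate x at y=-40,0 [21.  20.9] rel yaw deg 0.11 y range -60.6 61.7
```

View pics/k.png

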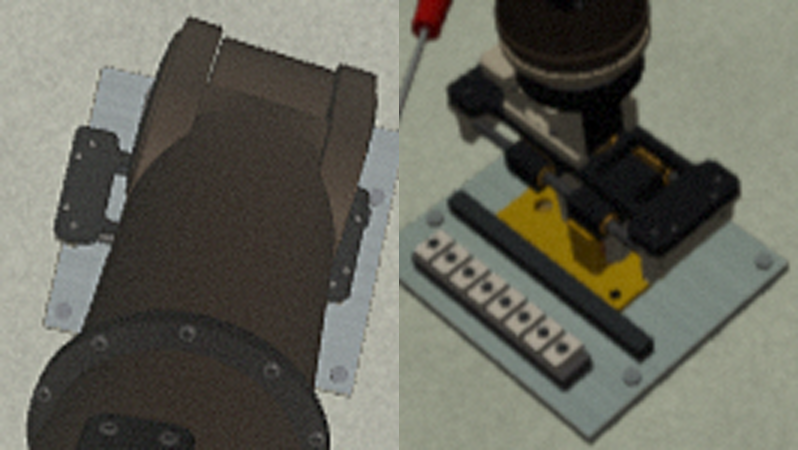

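The vertical force has dropped to the bracket's weight and the TCP sank, so the hole has found the pin. Now straight down, gently.

Call:
step_arm(
  series=[
    [[0.02,0,0,-0.0008,0],[0.02,0,0,-0.0016,0],[0.02,0,0,-0.0024,0],[0.02,0,0,-0.003,0],[0.02,0,0,-0.003,0]],
  ],
)

```text
clock: 12.85
position: [0.5466, -0.1394, 0.0465]
ee_rot: [-0.376, -3.109, 0.019]
force: [-1.4, 0.5, -3.5]
width: 0.256
```

Call:
step_arm(
  series=[
    [[0.02,0,0,-0.0008,0],[0.02,0,0,-0.0016,0],[0.02,0,0,-0.002,0],[0.02,0,0,-0.002,0]],
  ],
)

```text
clock: 13.18
position: [0.5467, -0.1394, 0.0452]
ee_rot: [-0.376, -3.109, 0.018]
force: [-5.2, 0.6, 7.3]
width: 0.259
```

```bash
python3 look.py l; python3 held.py l 0.018
```

```text
{'clock': np.float64(13.1833), 'position': array([ 0.5467, -0.1394,  0.0452]), 'ee_rot': array([-0.3762, -3.1094,  0.0184]), 'force': array([-5.2366,  0.5771,  7.3408]), 'ft_torque': array([0.5539, 0.7364, 0.0326]), 'width': np.float64(0.2595)}
tool y ang 76.20651028096198 tool z [-0.0108 -0.0105 -0.9999]
foot-top z (depth) 0.0184
edge plate x at y=-40,0 [17.1 17.3] rel yaw deg -0.27 y range -61.6 60.4
```

View pics/l.png

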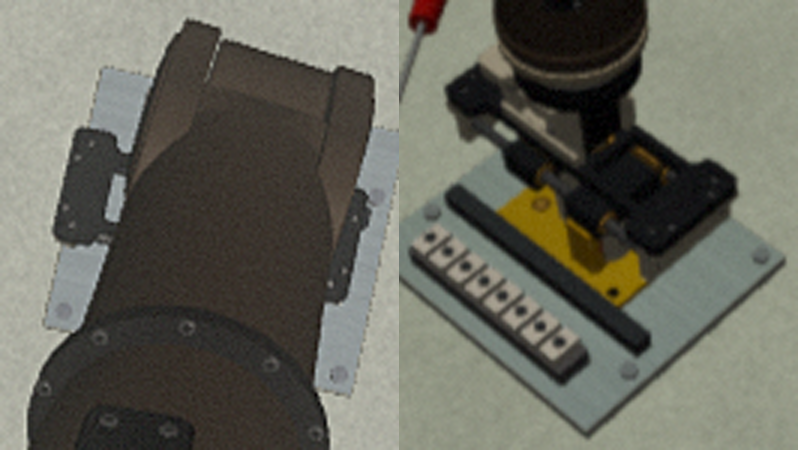

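Call:
step_arm(
  series=[
    [[0.02,0.0005,-0.0001,-0.0006,0],[0.02,0.0008,-0.0002,-0.0006,0],[0.02,0.0008,-0.0002,-0.0006,0]],
  ],
)

```text
clock: 13.53
position: [0.5467, -0.1394, 0.0451]
ee_rot: [-0.376, -3.108, 0.017]
force: [-6.7, 1.1, 10.1]
width: 0.257
```

Call:
step_arm(
  series=[
    [[0.028,0,0,0,0],[0.032,0,0,0,0],[0.045,0,0,0,0],[0.045,0,0,0,0],[0.045,0,0,0,0]],
  ],
)

```text
clock: 13.95
position: [0.547, -0.1395, 0.0452]
ee_rot: [-0.376, -3.109, 0.018]
force: [0.8, 0.9, 0.1]
width: 0.482
```

```bash
python3 look.py m; python3 held.py m 0.018
```

```text
{'clock': np.float64(13.95), 'position': array([ 0.547 , -0.1395,  0.0452]), 'ee_rot': array([-0.3764, -3.1087,  0.0177]), 'force': array([0.8287, 0.9343, 0.1237]), 'ft_torque': array([ 0.0575, -0.0161, -0.0249]), 'width': np.float64(0.482)}
tool y ang 76.19562215034222 tool z [-0.0114 -0.01   -0.9999]
foot-top z (depth) 0.0177
edge plate x at y=-40,0 [17.  17.3] rel yaw deg -0.3 y range -61.1 61.0
```

View pics/m.png

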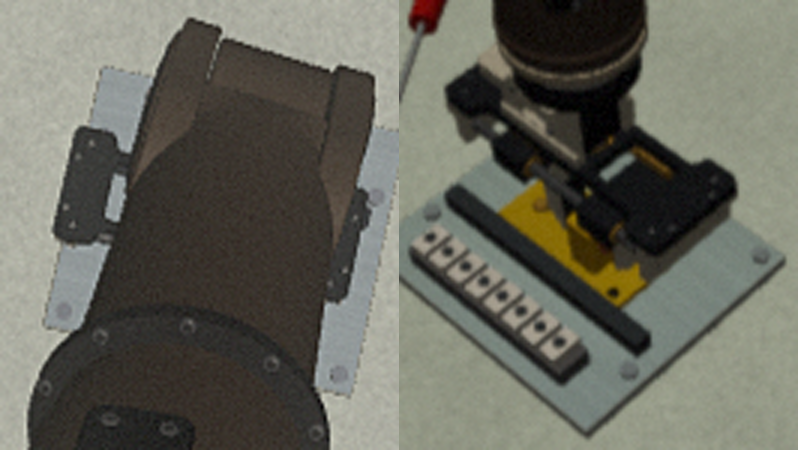

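Released with the forces at zero. I raise straight up, then clear of the view.

Call:
step_arm(
  series=[
    [[0.05,0,0,0.01,0],[0.05,0,0,0.03,0],[0.05,0,0,0.06,0],[0.05,0,0,0.1,0],[0.05,0,0,0.14,0],[0.05,-0.02,0.03,0.16,0],[0.05,-0.02,0.07,0.16,0],[0.05,-0.02,0.11,0.16,0],[0.05,-0.02,0.15,0.16,0],[0.05,-0.02,0.19,0.16,0],[0.05,-0.02,0.23,0.16,0],[0.05,-0.02,0.27,0.16,0],[0.05,-0.02,0.3,0.16,0],[0.05,-0.02,0.32,0.16,0],[0.05,-0.02,0.32,0.16,0],[0.05,-0.02,0.32,0.16,0]],
  ],
)

```text
clock: 15.38
position: [0.5266, 0.1817, 0.2056]
ee_rot: [-0.372, -3.109, 0.017]
force: [0.1, 0.1, -0.0]
width: 0.546
```

Run:
```python
from meas import *
S=[]
for n in("top","scene"):
    im,d=eyes.get_image(n); np.savez(n+"n.npz",im=im,d=d); hsv=cv2.cvtColor(im,cv2.COLOR_RGB2HSV); P=cloud(n,d)
    x,y=(330,185) if n=="top" else (185,155)
    S.append(cv2.resize(im[y:y+135,x:x+133],None,fx=3,fy=3,interpolation=cv2.INTER_CUBIC))
    m=(cv2.inRange(hsv,(18,110,40),(32,255,255))>0)&(abs(P[...,0]-.54)<.09)&(abs(P[...,1]+.165)<.1)
    l,r,st,c=comp(m,200); i=max(r,key=lambda i:st[i,4]); M=(l==i)
    v,u=np.nonzero(M); F=P[M&(abs(P[...,2]-.018)<.006)]
    A=np.c_[F[:,:2]-F[:,:2].mean(0),np.ones(len(F))]; s=np.linalg.lstsq(A,F[:,2],rcond=None)[0]
    print(n,"foot top z",np.median(F[:,2]).round(4),"slopes deg",np.degrees(s[:2]).round(2),"rect",rect(ray(n,np.c_[u,v],.018)[:,:2]))
    T=M&(P[...,2]>.055); print(" block top z",np.median(P[T][:,2]).round(4))
    if n=="top":
        dk=hsv[...,2]<75; dk[:225]=0; dk[:,:335]=0;dk[:,460:]=0; dk[262:]=0
        l,r,st,c=comp(dk,300)
        for i in r: v,u=np.nonzero(l==i); print(" fence",rect(ray(n,np.c_[u,v],.028)[:,:2]))
cv2.imwrite("pics/n.png",np.hstack(S)[...,::-1])
cv2.imwrite("pics/n_top.png",np.load("topn.npz")["im"][...,::-1])
o=observe(); print(o["clock"],o["position"].round(3),o["force"].round(1))
```

```text
top foot top z 0.0188 slopes deg [0.31 0.12] rect (array([ 540.7, -158.6]), 76.26, [np.float64(60.4), np.float64(119.8)])
 block top z 0.0624
 fence (array([ 575.7, -165.8]), 76.24, [np.float64(14.4), np.float64(187.5)])
scene foot top z 0.0177 slopes deg [ 0.64 -0.  ] rect (array([ 534.6, -155.7]), 76.18, [np.float64(69.5), np.float64(122.5)])
 block top z 0.0612
15.4833 [0.527 0.179 0.205] [ 0.4 -0.1  0.3]
```

View pics/n.png

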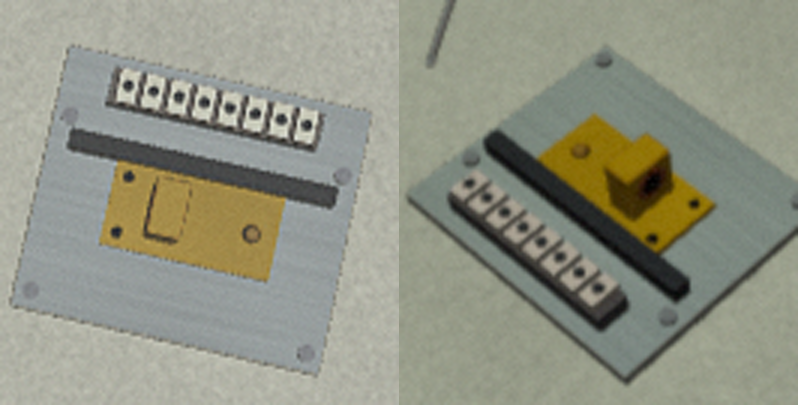

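View pics/n_top.png

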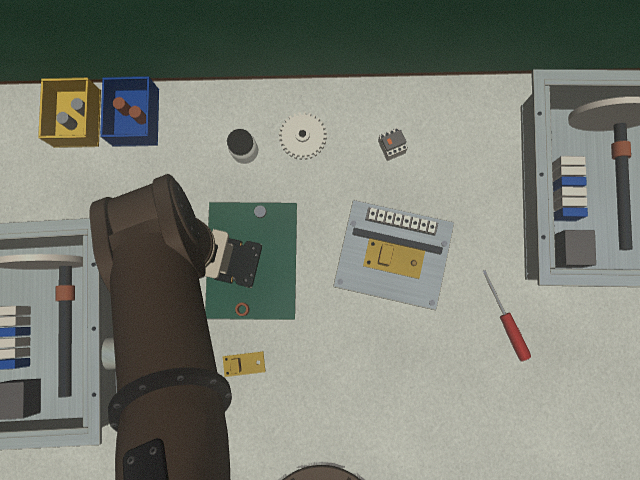

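The pictures show the pin's brass end inside the hole, the foot flat and parallel along the fence, and the other parts unmoved. Handing in.

```bash
python3 -c "
from cell import arm; print(arm.sign_off())"
```

```text
the job is handed in; nothing more can be done
None
```

The bracket is seated over the pin on the plate and let go. I handed the job in at about 15.5 s of the 48 s allowed.

**What I did:** I gripped the largest bracket (the one on the mat) by its block and laid it on the pin. The hole was about 4 mm past the slot's outer end. I pressed it lightly against the fence and slid it inwards about 24 mm until the hole found the pin. It then went straight down to the plate, and I let go and moved the arm clear. Push forces at the reported points stayed at or below about 14 N.

**Last checks:**

| Check | Result |
|---|---|
| Foot top height (18 mm expected) | 18.8 mm in the top view, 17.7 mm in the scene view |
| Block top height (62 mm expected) | 62.4 mm in the top view, 61.2 mm in the scene view |
| Angle, foot against fence | 76.26° against 76.24° |
| Pin | brass end visible in the hole in both views |
| Other parts | look unmoved in the top view, by eye; the small bracket at (159,212) is hidden behind the arm there |

**Disagreements:**
- The two cameras differ by 2–4 mm in x on the plate and the hole, so I found the fence by contact.
- The foot-slope fit gave 0.3° (top) and 0.6° (scene). I put this down to depth noise, because the heights fit a flat foot.
- The tool had leaned by about 0.9° at the end of the slide, but the bracket settled level on release.

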